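# Close up the book row and lock the rack's follower with its cam lever

## Task

Tidy the book display rack: push its sliding follower along the rail until the three standing books are shut up together against the fixed end and the red pointer stands on the red band of the scale, pressing but not driving past the band. Keep it there against its spring and squeeze the red cam lever fully home against the spine, one finger on the lever and the other on the rubber grip pad opposite. Finish still holding it like that, spine and lever squeezed between the fingers; leave the books standing and the other things on the table alone.

Things in the scene. Friction and masses are not known exactly. Their poses are not given: they have to be found in the camera images.
- rack: display rack, fixed: wooden tray 340 x 156 mm, 12 mm thick; its x runs from the tail (-0.170) to the upright end panel (inner face at +0.158, 106 mm high). Origin: centre of the underside, on the table; z up. A 10 mm wide steel rail lies along y = 0, the scale near the y = +0.056 edge. The books stand at the +x end between side lips 25 mm high.
- follower (a joint): travel (m, 0 to 0.062) of the dark steel follower along the rack's +x, towards the books; about 1 N of friction; 0.050: pointer on the middle of the red band. Spine 22 mm wide, top 50 mm above the table. Push stop: cross piece on it, 8 mm thick, rack y -0.050 to +0.050, z 24 to 56 mm. The pad's free face stands at rack x = 0.022 + this value, 80 mm ahead of the push stop's rear face.
- follower_grip (a point): where to hold the follower, and moving with it: over the rail (rack y = 0), 42 mm above the table, 14 mm behind the push stop's rear (tail side) face. Fingers go one on either side, closing along the rack's y; their sides can push the push stop towards +x. Across grip pad and shut lever it measures 35 mm (y -0.017 to +0.018); the open lever reaches to y = +0.037.
- pressure_pad (a joint): how far (m, 0 to 0.008, then solid) the sprung felt-faced pad at the follower's front is pressed back by the books; pad 92 mm wide, 84 mm high; spring 2 N/mm with 2 N preload. Row shut and pointer mid-band: 0.004 (10 N), so the follower is pushed off the mark again if let go unlocked.
- cam_lever (a joint): angle (rad) of the red cam lever on the +y side of the spine: 0 open (handle standing out 0.45 rad), 0.45 closed (parallel to the spine). Turns about an upright pin 56 mm behind the push stop's rear face at rack y = +0.014; its free end points to the push stop. Closing wedges an eccentric on the rail and locks the follower; about 5 N at the handle; it stays where it is left.
- lever_handle: handle of the cam lever, red, 6 mm thick (10 mm at the rounded tip), its outer face is pushed towards the spine; origin in the wide part of the handle, 42 mm from the pin and 40 mm above the table; wide part 20 mm long and from 24 to 56 mm above the table. x points from the pin to the free end.
- grip_pad: ribbed black rubber grip pad on the other (-y) side of the spine, across from the lever: 52 mm long, 3 mm thick, from 23 to 57 mm above the table; outer face at rack y = -0.017; gives up to 1 mm when squeezed. Origin in the middle of its inner face.
- pointer (a point): lower tip of the red pointer blade on the follower, 3 mm over the scale, 42 mm behind the pad's free face, at rack y = +0.056
- red_mark (a point): middle of the red band on the scale, 6 mm wide along the rack's x; the pointer tip is right on it when both have the same rack x (pointer within 3 mm)
- book_1: notepad book 100 x 140 x 30 mm, 0.2 kg, next to the fixed end panel, standing on its long edge in the tray: its thickness lies along the rack's x. Origin: middle of the face that looks to the fixed end; its x points up, its z away from the fixed end.
- book_2: the middle book, same size and frame
- book_3: the book next to the follower, same size and frame. At the start there are gaps of a few mm between the books and up to 36 mm to the pad.
- bell: brass counter bell, 84 mm wide, 62 mm high, a bystander; origin under its centre
- salve_jar: black jar 56 mm wide, 48 mm high, a bystander; origin under its centre
- spoon_dish: white oval spoon rest 68 x 126 x 11 mm, a bystander; origin under its centre
- carton: green carton 70 x 80 x 150 mm, a bystander; origin under its centre

How it is judged:
By the outcome, as a careful person would: the job done as asked, in the order asked, and still so for the second after the job is handed in, while the arm keeps its last pose, push and grip.
It also fails if it takes over 35 s, if anything falls off the work surface, if the arm or the gripper's body presses on something with over 40 N, if the wrist force passes 120 N, or if a joint passes its speed limit or range.

## Robot

A 6-joint arm with a two-finger parallel gripper is mounted at the origin on a cart in front of the work surface, level with it; the furniture and walls round the work are solid. World frame = base frame: x ahead of the robot, y to its left, z up, the work surface at z = 0. Lengths are in m, angles in degrees, forces in N, time in s.
With the tool pointing down it reaches from about 0.375 to 0.75 m from the base axis. Payload 9 kg.
Tool frame: the origin (TCP) lies where the fingers leave the gripper's body, on its centre line; the fingertips stand 73 mm ahead of it and the grasp point (between the pads) lies 54 mm ahead of it (robot.tip_reach is the distance from the TCP to the fingertips, in m); z points along the fingers, y is the line along which they close (so a half turn about z gives the same grasp; the last joint's range is limited). The gripper opens to 85 mm and grips with 20 to 120 N. Pads are 22 mm wide; open, the fingers measure 114 mm over their backs; the gripper's body (76 mm by 85 mm) begins 54 mm behind the grasp point. The pads swing forward as they close: fully open they stand 13 mm farther back than shut.
Start: joints at [59.662, 5.964, 5.575, 89.605, 0, 77.527], TCP at [0.184, 0.571, 0.304] pointing down, gripper open.
Joint ranges: [-171.21, 171.21], [-48.23, 106.86], [-62.78, 66.21], [-105.2, 120.99], [-86.42, 89.51], [-180, 180]. Speed limits (degrees/s): [127.2, 127.2, 147.25, 180, 180, 180].

## Interface

Orientations are given as [roll, pitch, yaw] about the fixed x, y, z axes, in that order (R = Rz(yaw) Ry(pitch) Rx(roll)).
In Python, from plant import robot gives the robot as it stands. Calls block until the motion is done:
- robot.move_pose(position, orientation): joint-space move of the TCP to a pose.
- robot.line_to(position, vel=0.15, rotation=None, guard=None): straight line of the TCP; rotation=None keeps the orientation; vel is the mean speed in m/s. With guard (N) it stops when the force on the tool has changed by that much, and returns True; else False.
- robot.goto_joints(angles): joint-space move.
- robot.set_gripper(opening): finger opening in m; the grip force is fixed at half the most; returns when the fingers have stopped.
- robot.pause(seconds).
- robot.ik(position, orientation): joint angles nearest the present ones, or None.
- robot.observe(): the state.
- robot.grab_frame(name): name is "side" or "top"; returns the picture (400x640x3 uint8, blue, green, red); there is no depth.
- robot.get_calibration(name): a dict with "vertical_fov" (degrees; the focal length in pixels is half the picture's height over the tangent of half this angle, whatever the lens; pixels are square), "cx", "cy" (the principal point, pixels), "rvec" (rotation vector, rad) and "tvec" (3), from world to camera coordinates, as OpenCV has them. Camera axes: x right, y down, z forward; pixel columns grow to the right and rows downward; lengths in m; the calibration is good to about 2 mm. A picture is of the moment at which its call begins. get_calibration takes no time and is no camera call.
A pose or a line that the arm cannot do raises robot.IKError and nothing moves.
- robot.job_done(): hands the job in; it is judged then, once.
The state is a dict: "time": time; "q": joint angles; "qvel": joint speeds; "joint_torque": joint torques, N m; "tool_pos": TCP position; "tcp_rot": TCP orientation; "ft_force": force on the tool from outside, world axes, zero at the start; "torque": the same for the moment, N m; "gripper_width": finger opening in m; "gripper_force": force on a finger pad.
Only numpy, scipy, OpenCV 4.12 (cv2) and the standard library are available. Lean on these libraries where they do the work, as an engineer would, in place of code of your own. Each camera call takes 0.05 s, during which the arm holds its last target. There are 200 camera calls.

## Working session

There is one attempt and no reset: what is moved stays moved. The work goes in short steps, each a Python script; the robot and the scene stay as the last script left them, time stands still between calls to the robot, and variables do not carry over. Pictures are saved under pics/ and viewed, at most 10 in all, crops included, and the job is handed in when it is done.

```bash
ls; mkdir -p pics; python3 - <<'E'
from plant import robot
import cv2
for n in("side","top"):
    cv2.imwrite(f"pics/{n}0.png",robot.grab_frame(n)); print(n,robot.get_calibration(n))
print(robot.observe())
E
```

```text
pics
side {'vertical_fov': 57.10814709891223, 'cx': 317.91069923855486, 'cy': 204.74526930793672, 'rvec': array([ 2.01417704,  0.01576356, -0.01518879]), 'tvec': array([-0.62772199,  0.03936614,  1.19903345])}
top {'vertical_fov': 50.737103275353796, 'cx': 316.7913212979798, 'cy': 196.33472966215604, 'rvec': array([ 2.14066364, -2.15954201,  0.14542894]), 'tvec': array([0.01275005, 0.62734639, 1.33855994])}
{'time': 0.1, 'q': array([ 5.96626540e+01,  5.99528905e+00,  5.53224763e+00,  8.96054179e+01,
       -1.84238839e-03,  7.75254565e+01]), 'qvel': array([ 0.01454006, -0.09956204,  0.09777915, -0.00188764, -0.07966498,
       -0.04017527]), 'joint_torque': array([ 5.93289398e-03, -5.58207893e+01,  5.04721320e+01,  1.30426299e-02,
       -3.75344844e-04, -1.81543970e-05]), 'tool_pos': array([0.18394226, 0.57088207, 0.30320614]), 'tcp_rot': array([-1.79932759e+02, -1.29887102e-02,  1.62137191e+02]), 'ft_force': array([0.11970559, 0.52210674, 0.3392362 ]), 'torque': array([0.04205148, 0.0394385 , 0.02921215]), 'gripper_force': 0.0, 'gripper_width': 0.08553363845644296}
```

View pics/top0.png

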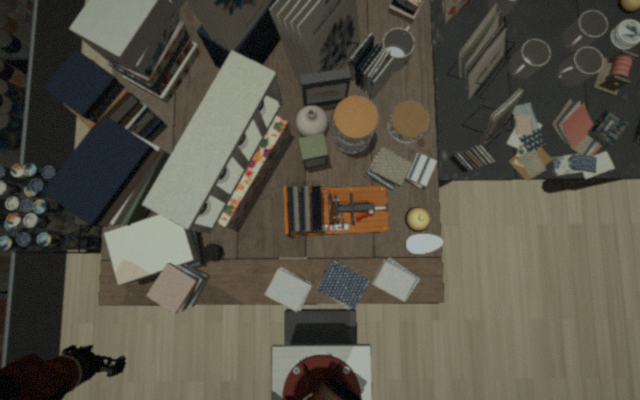

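View pics/side0.png

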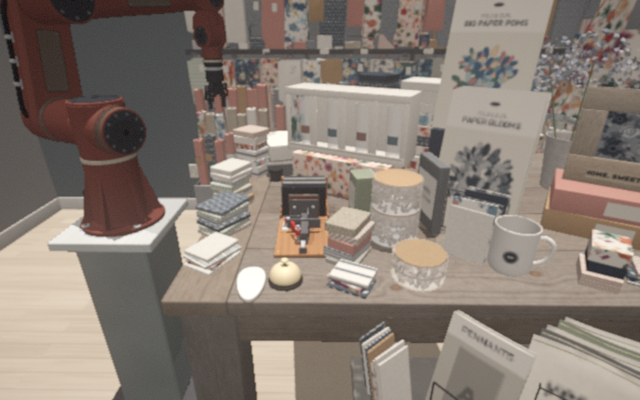

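Top view: the orange rack is at about (335,210), its books at the left (world +y), the bell at (418,218), the dish at (424,243), the jar at (212,252) and the carton at (313,150). Next I zoom in on the rack in both views.

```bash
python3 - <<'E'
import cv2,numpy as np
t=cv2.imread("pics/top0.png")[170:250,270:400]; s=cv2.imread("pics/side0.png")[165:265,260:350]
t=cv2.resize(t,None,fx=6,fy=6,interpolation=cv2.INTER_CUBIC);t=cv2.convertScaleAbs(t,alpha=1.6)
s=cv2.resize(s,None,fx=6,fy=6,interpolation=cv2.INTER_CUBIC)
cv2.imwrite("pics/tz.png",t);cv2.imwrite("pics/sz.png",cv2.convertScaleAbs(s,alpha=1.3))
E
```

```text
(no output)
```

View pics/tz.png

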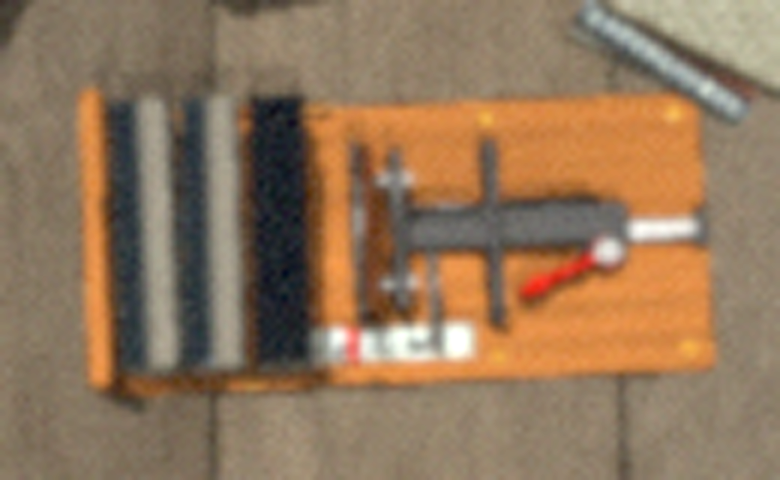

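View pics/sz.png

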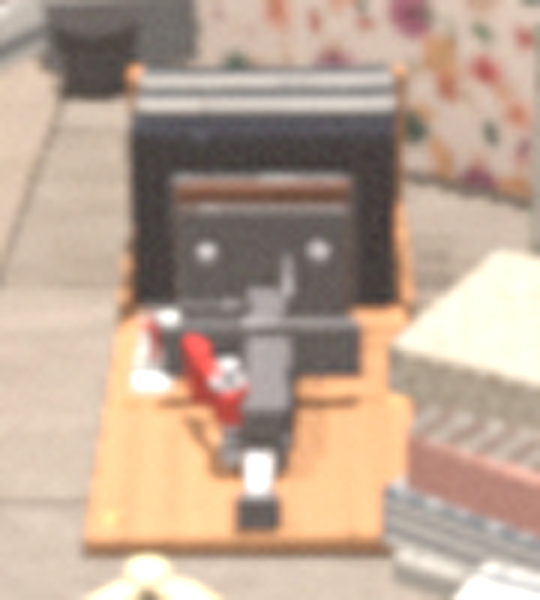

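The zooms show the rack's +x running to image left (world +y) and its +y towards the robot. The tail corners are at zoom (697,97) and (713,370), the red band at (352,343), the pointer blade at about (437,320), and the lever is open. Next I measure the rack frame from the tray edges at z = 12 mm and check it against the red band and the lever.

```bash
cat > h.py <<'E'
import cv2,numpy as np
from plant import robot
def ray(cam,uv,z):
    c=robot.get_calibration(cam);f=200/np.tan(np.radians(c["vertical_fov"]/2))
    R=cv2.Rodrigues(c["rvec"])[0];o=-R.T@c["tvec"]
    d=R.T@np.array([(uv[0]-c["cx"])/f,(uv[1]-c["cy"])/f,1]);return o+d*(z-o[2])/d[2]
def sat(im,x0,x1,y0,y1):
    h=cv2.cvtColor(im,cv2.COLOR_BGR2HSV);return h[y0:y1,x0:x1]
E
python3 - <<'E'
from h import *
ims=np.mean([robot.grab_frame("top") for _ in range(8)],axis=0)
np.save("top0.npy",ims)
o=ims[:,:,2]-ims[:,:,0]          # orange-ness
def edge(p):                     # first crossing of half level, subpixel
    h=0.5*np.max(p[:12]); i=np.argmax(p>h); return i-1+(h-p[i-1])/(p[i]-p[i-1])
cols=np.arange(332,382)
up=np.array([178+edge(o[178:205,c]) for c in cols]); lo=np.array([242-edge(o[242:215:-1,c]) for c in cols])
rows=np.r_[192:204,212:226]
ri=np.array([396-edge(o[r,396:372:-1]) for r in rows])
def fit(a,b):
    for _ in range(3):
        k=np.polyfit(a,b,1);m=abs(b-np.polyval(k,a))<0.6;a,b=a[m],b[m]
    print(len(a),k,np.std(b-np.polyval(k,a)));return k
ku,kl,kr=fit(cols,up),fit(cols,lo),fit(rows,ri)
Z=.012
P=lambda k,u:ray("top",(u,np.polyval(k,u)),Z)
def cross(k): # u=kr0*v+kr1, v=k0*u+k1
    u=(kr[0]*k[1]+kr[1])/(1-kr[0]*k[0]);return ray("top",(u,np.polyval(k,u)),Z)
cu,cl=cross(ku),cross(kl)
du=P(ku,335)-P(ku,380);dl=P(kl,335)-P(kl,380)
print("tail corners",cu,cl,"width",np.linalg.norm(cu-cl))
yaws=[np.degrees(np.arctan2(d[1],d[0])) for d in(du,dl)];w=cu-cl
print("yaws",yaws,np.degrees(np.arctan2(w[1],w[0]))+90)
yaw=np.radians(np.mean(yaws));ex=np.array([np.cos(yaw),np.sin(yaw)]);ey=np.array([-ex[1],ex[0]])
O=(cu+cl)[:2]/2+.17*ex
print("origin",O,np.degrees(yaw));np.savez("rack.npz",O=O,yaw=yaw,ex=ex,ey=ey)
red=ims[:,:,2]-ims[:,:,1]-0.0
r=(ims[:,:,2]-np.maximum(ims[:,:,1],0)); hs=cv2.cvtColor(ims.astype(np.uint8),cv2.COLOR_BGR2HSV)
m=(((hs[...,0]<5)|(hs[...,0]>172))&(hs[...,1]>110)&(hs[...,2]>60)).astype(np.uint8)
m[:185]=0;m[240:]=0;m[:,:300]=0;m[:,390:]=0
n,l,s,c=cv2.connectedComponentsWithStats(m)
for i in range(1,n):
    for z in(.013,.056):
        q=ray("top",c[i],z)[:2]-O;print(c[i],s[i,4],"z",z,"rack xy",q@ex,q@ey)
print(robot.tip_reach,robot.observe()["time"])
E
```

```text
50 [-4.01599353e-02  2.00062616e+02] 0.07991355046877166
50 [-3.97678896e-02  2.46988115e+02] 0.0987848139945364
26 [6.30538755e-02 3.74555410e+02] 0.06278549143236441
tail corners [ 0.66955733 -0.22631244  0.012     ] [ 0.51201244 -0.231225    0.012     ] width 0.15762145955074391
yaws [np.float64(91.81494409916162), np.float64(91.7699482356668)] 91.78601438028281
origin [ 0.58546745 -0.0588519 ] 91.79244616741421
[363.1  215.15] 20 z 0.013 rack xy -0.08671142632695403 0.021183123949912296
[363.1  215.15] 20 z 0.056 rack xy -0.08190558543041328 0.0249534342992379
[328.44444444 227.        ] 9 z 0.013 rack xy 0.030157296337588117 0.05591464785489101
[328.44444444 227.        ] 9 z 0.056 rack xy 0.03136964410519921 0.05861702925227585
0.0726 0.5
```

The rack frame checks out: width 157.6 mm against 156, and the red band at (0.0302, 0.0559) against (0.030, 0.056). Next I approach and descend just behind the push stop.

```bash
cat >> h.py <<'E'
K=np.load("rack.npz");O,ex,ey=K["O"],K["ex"],K["ey"];YAW=np.degrees(K["yaw"])
def W(x,y,z): return [*(O+x*ex+y*ey),z]
def st():
    s=robot.observe();q=s["tool_pos"][:2]-O;f=s["ft_force"]
    print("t%.2f rack x %.4f y %.4f z %.4f | Fx %.1f Fy %.1f Fz %.1f | w %.4f gf %.1f"%(s["time"],q@ex,q@ey,s["tool_pos"][2],f[:2]@ex,f[:2]@ey,f[2],s["gripper_width"],s["gripper_force"]),s["tcp_rot"].round(2));return s
E
python3 - <<'E'
from h import *
p=W(-.080,.0005,.20)
for yaw in(YAW,YAW-180):
    print(yaw,robot.ik(p,[180,0,yaw]),robot.ik(W(-.02,0,.094),[180,0,yaw]))
yaw=YAW
q=robot.ik(p,[180,0,YAW]);
if q is None or abs(q[5])>150: yaw=YAW-180
open("yaw","w").write(str(yaw))
robot.move_pose([.26,.38,.36],[180,0,yaw+45]);robot.move_pose([.45,-.12,.36],[180,0,yaw])
robot.move_pose(p,[180,0,yaw]);st()
print(robot.line_to(W(-.080,.0005,.130),vel=.15,guard=8));st()
cv2.imwrite("pics/a.png",np.hstack([cv2.resize(robot.grab_frame("side")[150:270,240:360],(480,480)),]))
E
```

```text
91.79244616741421 [-25.69352439   6.92696919  -4.19461023  78.87842058   0.
  62.51402944] [-20.32071095   8.57548262 -13.66416058  67.7603568    0.
  67.88684288]
-88.20755383258579 [ -25.69352439    6.92696919   -4.19461023   78.87842058    0.
 -117.48597056] [ -20.32071095    8.57548262  -13.66416058   67.7603568     0.
 -112.11315712]
t4.15 rack x -0.0798 y 0.0004 z 0.2013 | Fx -0.6 Fy 0.5 Fz 0.4 | w 0.0854 gf 0.0 [1.7995e+02 3.0000e-02 9.1830e+01]
False
t4.77 rack x -0.0803 y 0.0001 z 0.1315 | Fx -0.3 Fy -0.7 Fz -0.1 | w 0.0853 gf 0.0 [1.7991e+02 4.0000e-02 9.1780e+01]
```

View pics/a.png

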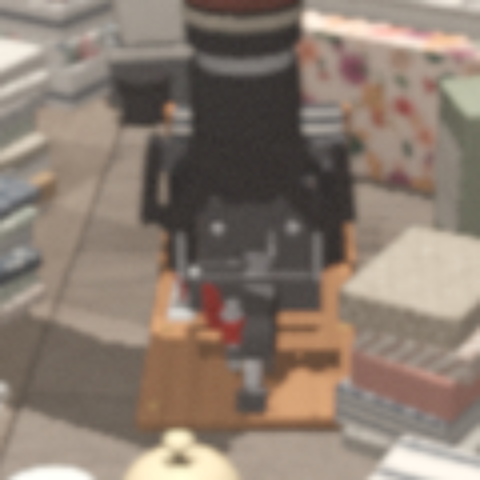

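The gripper is above the follower with its fingers straddling the spine (spine at (258,310) in the crop, fingers at about 165 and 335). Next I descend, then push slowly while logging force.

```bash
python3 - <<'E'
from h import *
print(robot.line_to(W(-.080,.0005,.094),vel=.1,guard=6));st()
for x in(-.070,-.060,-.050,-.044,-.038):
    g=robot.line_to(W(x,.0005,.094),vel=.03,guard=9);st()
    if g: print("guard");break
E
```

```text
False
t5.33 rack x -0.0800 y 0.0005 z 0.0941 | Fx -0.2 Fy 0.8 Fz -0.2 | w 0.0854 gf 0.0 [-1.7999e+02 -1.0000e-02  9.1790e+01]
t5.81 rack x -0.0698 y 0.0004 z 0.0942 | Fx 0.3 Fy 0.2 Fz -0.6 | w 0.0855 gf 0.0 [1.7999e+02 1.0000e-02 9.1820e+01]
t6.29 rack x -0.0598 y 0.0005 z 0.0940 | Fx 0.1 Fy 0.4 Fz 0.3 | w 0.0853 gf 0.0 [-180.     -0.     91.81]
t6.78 rack x -0.0497 y 0.0005 z 0.0940 | Fx 0.4 Fy -0.5 Fz 0.8 | w 0.0854 gf 0.0 [-1.800e+02 -1.000e-02  9.182e+01]
t7.12 rack x -0.0437 y 0.0005 z 0.0940 | Fx -0.4 Fy 0.6 Fz 0.8 | w 0.0849 gf 0.0 [-1.7999e+02 -1.0000e-02  9.1810e+01]
t7.47 rack x -0.0377 y 0.0005 z 0.0940 | Fx -0.2 Fy -0.4 Fz 0.4 | w 0.0852 gf 0.0 [-1.800e+02 -1.000e-02  9.181e+01]
```

```bash
python3 - <<'E'
from h import *
f=lambda n,a,b,c,d:cv2.resize(np.mean([robot.grab_frame(n) for _ in range(4)],axis=0).astype(np.uint8)[a:b,c:d],(390,390),interpolation=cv2.INTER_CUBIC)
cv2.imwrite("pics/b.png",np.hstack([f("side",180,260,265,345),cv2.convertScaleAbs(f("top",170,250,295,375),alpha=1.6)]));st()
E
```

```text
t7.88 rack x -0.0381 y 0.0005 z 0.0940 | Fx -0.0 Fy -0.1 Fz 1.2 | w 0.0853 gf 0.0 [-180.      0.     91.79]
```

View pics/b.png

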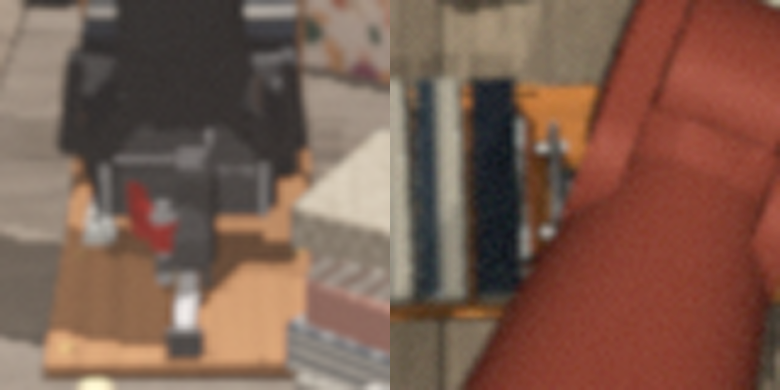

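The follower has moved with the fingers and the pad is now nearly on book 3 (front at about (520,190) in the right half). I'll continue in small steps with averaged force, aiming for about 11 N.

```bash
cat >> h.py <<'E'
def F(n=12):
    v=[]
    for _ in range(n):
        robot.pause(.02);s=robot.observe();v.append(np.r_[s["ft_force"][:2]@ex,s["ft_force"][:2]@ey,s["ft_force"][2],(s["tool_pos"][:2]-O)@ex,(s["tool_pos"][:2]-O)@ey])
    return np.mean(v,axis=0)
E
python3 - <<'E'
from h import *
for x in np.arange(-.034,-.0165,.002):
    robot.line_to(W(x,.0005,.094),vel=.03);f=F(8);print(round(x,4),f.round(4))
    if f[0]<-8: break
st()
E
```

```text
-0.034 [-0.0052 -0.0155  0.0899 -0.0338  0.0005]
-0.032 [ 0.0975  0.3337  0.0199 -0.0319  0.0005]
-0.03 [-1.5397e+00  7.2130e-01  5.2000e-02 -3.0000e-02  5.0000e-04]
-0.028 [-1.7818e+00  7.9360e-01 -5.8840e-01 -2.7900e-02  5.0000e-04]
-0.026 [-1.7582e+00  9.8270e-01 -1.2800e-01 -2.5900e-02  5.0000e-04]
-0.024 [-2.9311e+00  1.1478e+00  8.2000e-03 -2.4000e-02  5.0000e-04]
-0.022 [-2.7700e+00  1.0737e+00 -3.4310e-01 -2.1900e-02  5.0000e-04]
-0.02 [-3.4234e+00  1.5786e+00  7.8500e-02 -2.0000e-02  5.0000e-04]
-0.018 [-6.0857e+00  1.5493e+00 -4.5200e-01 -1.8400e-02  5.0000e-04]
t11.36 rack x -0.0184 y 0.0005 z 0.0940 | Fx -5.9 Fy 2.2 Fz -0.7 | w 0.0853 gf 3.0 [-1.7999e+02  5.0000e-02  9.1780e+01]
```

```bash
python3 - <<'E'
from h import *
for x in np.arange(-.017,-.012,.0005):
    robot.line_to(W(x,.0005,.094),vel=.02);f=F(8);print(round(x,4),f.round(4))
    if f[0]<-9.7: break
st()
t=cv2.convertScaleAbs(np.mean([robot.grab_frame("top") for _ in range(4)],axis=0).astype(np.uint8)[180:245,275:345],alpha=1.6)
s=np.mean([robot.grab_frame("side") for _ in range(4)],axis=0).astype(np.uint8)[180:245,265:335]
g=lambda a:cv2.resize(a,(400,371),interpolation=cv2.INTER_CUBIC)
cv2.imwrite("pics/c.png",np.hstack([g(s),g(t)]))
E
```

```text
-0.017 [-7.4587e+00  1.8987e+00 -1.1277e+00 -1.7700e-02  5.0000e-04]
-0.0165 [-8.7273e+00  1.8567e+00 -1.5223e+00 -1.7400e-02  5.0000e-04]
-0.016 [-9.4287e+00  2.3892e+00 -1.6236e+00 -1.7100e-02  5.0000e-04]
-0.0155 [-1.02228e+01  2.51410e+00 -1.63770e+00 -1.67000e-02  5.00000e-04]
t12.89 rack x -0.0167 y 0.0005 z 0.0940 | Fx -10.2 Fy 2.0 Fz -2.2 | w 0.0853 gf 5.2 [-1.7999e+02  1.4000e-01  9.1760e+01]
```

View pics/c.png

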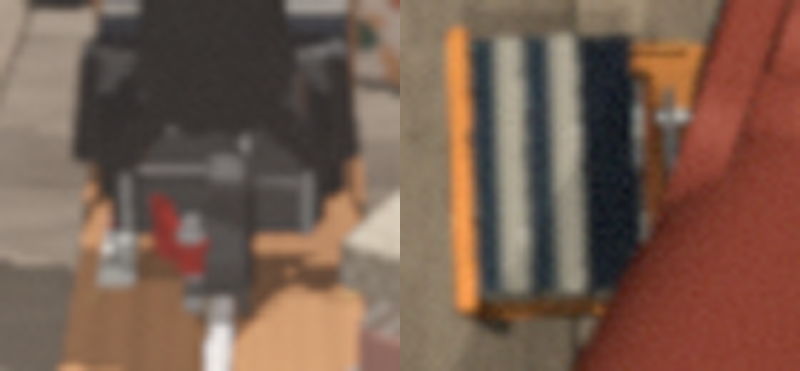

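The row is shut and the pad is on book 3; the bright upper knob on the follower is at (672,115) in the crop. I'll cross-check the travel visually: knob shift since the start plus the starting pointer-to-band distance.

```bash
python3 - <<'E'
from h import *
a=np.load("top0.npy");b=np.mean([robot.grab_frame("top") for _ in range(8)],axis=0)
A=a.mean(2);B=b.mean(2)
print("start scale rows (R,G mean), cols 322..350")
for r in(226,227,228): print(r,A[r,322:350].astype(int))
print("start knob",A[198:203,331:342].astype(int).tolist());print("now",B[198:203,317:329].astype(int).tolist())
def cen(I,r0,r1,c0,c1):
    p=I[r0:r1,c0:c1];p=np.clip(p-np.percentile(p,70),0,None);y,x=np.mgrid[r0:r1,c0:c1];return np.array([(p*x).sum(),(p*y).sum()])/p.sum()
k0=cen(A,198,203,332,340);k1=cen(B,198,203,318,327);print(k0,k1)
for z in(.05,.07,.09):
    p,q=ray("top",k0,z)[:2],ray("top",k1,z)[:2];print(z,"x0",(p-O)@ex,"y",(p-O)@ey,"dx",(q-p)@ex)
for u in (339,340,341,342,343): print(u,[(ray("top",(u,226),z)[:2]-O)@ex for z in(.015,.03)])
E
```

```text
start scale rows (R,G mean), cols 322..350
226 [ 74  86 106 144 157 141 112 106 137 144 123 109 134 148 159 156 136 138
 139 111  82  97 143 166 169 164 137 109]
227 [ 71  83 103 135 137 122 102 106 139 145 126 110 129 144 154 146 118 108
 114 102  87  98 143 165 169 162 135 107]
228 [ 65  78  96 118 114 105  95 104 138 143 126 107 117 135 152 147 129 120
 128 125 111 108 140 159 162 153 133 106]
start knob [[53, 70, 83, 77, 70, 74, 92, 96, 90, 85, 84], [50, 67, 93, 97, 83, 83, 107, 108, 95, 86, 84], [52, 64, 90, 92, 81, 82, 98, 101, 90, 83, 81], [49, 49, 58, 62, 69, 72, 69, 71, 74, 72, 73], [47, 41, 41, 45, 64, 65, 53, 49, 62, 68, 71]]
now [[59, 48, 50, 57, 61, 67, 82, 83, 66, 51, 57, 64], [68, 50, 50, 68, 70, 75, 95, 95, 74, 58, 62, 67], [70, 50, 57, 83, 82, 82, 98, 99, 79, 66, 66, 68], [67, 50, 47, 61, 70, 70, 73, 71, 62, 63, 67, 68], [71, 50, 36, 42, 56, 58, 50, 46, 51, 62, 66, 68]]
[337.0691221  199.16902119] [323.05668999 199.44828407]
0.05 x0 -0.0008003020186525081 y -0.03107844366197459 dx 0.045607035059572094
0.07 x0 0.00023367585581974735 y -0.028509424471029436 dx 0.04493706242100307
0.09 x0 0.0012676537302920027 y -0.025940405280084282 dx 0.04426708978243406
339 [np.float64(-0.004834572142391979), np.float64(-0.00403519106566083)]
340 [np.float64(-0.00814107119220671), np.float64(-0.007306173524339502)]
341 [np.float64(-0.011447539733051515), np.float64(-0.010577125801758779)]
342 [np.float64(-0.014753977765348663), np.float64(-0.013848047898336434)]
343 [np.float64(-0.018060385289520395), np.float64(-0.017118939814490135)]
```

The visual estimate is a start travel of about 5 mm plus 45 mm shift, so about 50 mm, which agrees with the 10 N force. I'll nudge slightly and close on the lever while keeping the push.

```bash
python3 - <<'E'
from h import *
robot.line_to(W(-.0151,.0005,.094),vel=.02);print(F(6).round(4))
for w in(.065,.048,.0):
    robot.set_gripper(w);print(w,F(6).round(4));st()
robot.pause(.3);st()
s=np.mean([robot.grab_frame("side") for _ in range(4)],axis=0).astype(np.uint8)[180:245,265:335]
t=np.mean([robot.grab_frame("top") for _ in range(8)],axis=0)
B=t.mean(2)
p=B[198:203,318:327];p=np.clip(p-np.percentile(p,70),0,None);y,x=np.mgrid[198:203,318:327];print("knob",(p*x).sum()/p.sum())
t=cv2.convertScaleAbs(t.astype(np.uint8)[180:245,275:345],alpha=1.6)
g=lambda a:cv2.resize(a,(400,371),interpolation=cv2.INTER_CUBIC)
cv2.imwrite("pics/d.png",np.hstack([g(s),g(t)]))
E
```

```text
[-1.14058e+01  2.16500e+00 -1.71850e+00 -1.64000e-02  5.00000e-04]
0.065 [-1.01553e+01  6.81570e+00  6.71890e+00 -1.64000e-02  7.00000e-04]
t14.48 rack x -0.0164 y 0.0008 z 0.0948 | Fx -9.8 Fy 7.6 Fz 6.6 | w 0.0648 gf 6.8 [-1.7995e+02  1.7000e-01  9.1750e+01]
0.048 [-9.8408e+00  7.5988e+00  6.8517e+00 -1.6400e-02  9.0000e-04]
t14.89 rack x -0.0164 y 0.0009 z 0.0947 | Fx -9.6 Fy 7.6 Fz 6.9 | w 0.0485 gf 6.5 [-1.7993e+02  1.6000e-01  9.1740e+01]
0.0 [-8.7234e+00 -1.8314e+00  4.4801e+00 -1.6400e-02 -8.0000e-04]
t15.28 rack x -0.0164 y -0.0008 z 0.0955 | Fx -8.5 Fy -1.7 Fz 4.8 | w 0.0312 gf 63.9 [1.7982e+02 1.6000e-01 9.1760e+01]
t15.57 rack x -0.0164 y -0.0008 z 0.0955 | Fx -8.9 Fy -0.5 Fz 3.9 | w 0.0310 gf 63.9 [1.7982e+02 1.6000e-01 9.1760e+01]
knob 323.3226551090592
```

View pics/d.png

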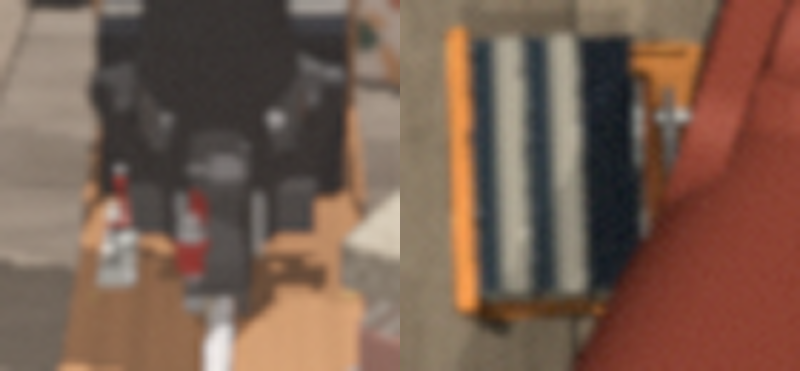

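The lever is now closed, parallel to the spine (red at (195,235)), and the books are standing shut. The red pointer blade is visible over the scale at (120,190). One close look at the pointer and band before handing in.

```bash
python3 - <<'E'
from h import *
s=np.mean([robot.grab_frame("side") for _ in range(8)],axis=0)
c=robot.get_calibration("side");f=200/np.tan(np.radians(c["vertical_fov"]/2))
def pj(x,y,z): return cv2.projectPoints(np.array([W(x,y,z)]),c["rvec"],c["tvec"],np.array([[f,0,c["cx"]],[0,f,c["cy"]],[0,0,1.]]),None)[0].ravel().round(1)
print("red band",[pj(a,.056,.0125) for a in(.027,.033)],"pointer tip d=.047,.05,.053",[pj(-.02+d,.056,.015) for d in(.047,.05,.053)],"scale rear",pj(-.03,.056,.0125))
print("lever shut top tip/pin",pj(-.008-.004,.015,.056),pj(-.064,.014,.056))
z=cv2.resize(s.astype(np.uint8)[203:233,275:315],None,fx=18,fy=18,interpolation=cv2.INTER_CUBIC);cv2.imwrite("pics/e.png",cv2.convertScaleAbs(z,alpha=1.4));st()
E
```

```text
red band [array([286.1, 219. ]), array([286.2, 218.1])] pointer tip d=.047,.05,.053 [array([286.1, 218.3]), array([286.1, 217.9]), array([286.2, 217.4])] scale rear [284.9 227.8]
lever shut top tip/pin [298.4 212.1] [298.1 220.2]
t16.57 rack x -0.0164 y -0.0008 z 0.0955 | Fx -8.4 Fy -2.5 Fz 4.5 | w 0.0314 gf 63.9 [1.7982e+02 1.6000e-01 9.1760e+01]
```

View pics/e.png

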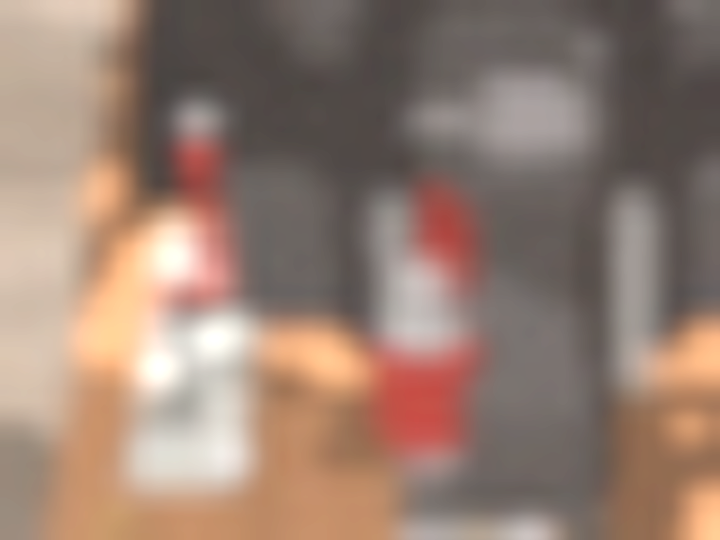

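The pointer blade ends on the red band (about (205,290), image row 219, where the band projects to 218–219). The lever lies along the spine, held at 64 N with the push kept. I'm handing it in.

```bash
python3 -c "
from plant import robot
print(robot.job_done())"
```

```text
the job is handed in; nothing more can be done
None
```

I handed the job in with the three books shut together, the pointer on the red band (follower travel about 50 mm by force and camera), and the lever closed and squeezed at 64 N with the push kept, at about 17 s of the 35 s limit; no verdict came back.

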